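# Rake the cholla sticks into rows and weight them with slate

### The arm

A 6-joint arm with a two-finger parallel gripper is mounted at the origin on the work surface. World frame = base frame: x ahead of the robot, y to its left, z up, the work surface at z = 0. Lengths are in m, angles in rad, forces in N, time in s.
With the tool pointing down it reaches from about 0.35 to 0.775 m from the base axis. Payload 5.5 kg.
Tool frame: the origin (TCP) lies at the very end of the fingers, on their centre line; the grasp point (between the pads) lies 19 mm behind it; z points along the fingers, y is the line along which they close (so a half turn about z gives the same grasp; the last joint's range is limited). The gripper opens to 85 mm and grips with 20 to 120 N. Pads are 22 mm wide; open, the fingers measure 114 mm over their backs; the gripper's body (76 mm by 85 mm) begins 54 mm behind the grasp point. The pads swing forward as they close: fully open they stand 13 mm farther back than shut.
Start: joints at [0.973, 0.313, 0.046, 1.304, 0, 1.431], TCP at [0.254, 0.516, 0.231] pointing down, gripper open.
Joint ranges: [-2.76, 2.76], [-0.86, 1.69], [-1.03, 1.26], [-2.2, 2.34], [-1.47, 1.5], [-3.14, 3.14]. Speed limits (rad/s): [2.57, 2.57, 3.14, 3.14, 3.14, 3.14].

### API

Orientations are given as a unit quaternion [w, x, y, z].
In Python, from workcell import env, cams, ticket, spotter gives the robot as it stands.
- The arm moves only by the tool jog_arm, never from a script. Its argument "increments" is a list that holds one entry, the list of rows, each a list of 7 numbers: the shift along the tool's x, y, z in units of 0.25 m (1.0 is 0.25 m), then the turn, a rotation vector about the tool's x, y, z in units of 180 degrees (1.0 is 180 degrees), then the closure in counts, from 0 (fully open) to 255 (shut). A call has 1 to 20 rows; each row shifts and turns the commanded pose from where the row before left it, along the tool's axes as they then stand; what a row does not reach is not made up. A row lasts 1/10 s, in which the tool goes at most 50 mm and 8.59 degrees, less where a joint would pass 70% of its speed; a pose out of reach is approached as far as the arm can. A call with a number of a shift or a turn outside -1 to 1 is refused whole. A call with a gripper value outside its range is refused whole. The fingers move at their own pace and stop on an object; "force" is the grip in N (left out, the last holds). Time passes only in rows, so rows that do not move let the fingers close. It gives the time, the measured TCP pose, the force, the opening and the grip force at its end, in the units of the state.
- env.get_state(): the state, without advancing time (a new reading comes with each control period).
- cams.read_camera(name): name is "side" or "top"; returns a dict with "pixels" (384x512x3 uint8, red, green, blue), "fx", "fy", "cx", "cy" (pixels), "xyz" and "attitude" of the camera in the world. Camera axes: x right, y down, z forward; pixel columns grow to the right and rows downward; lengths in m; the calibration is good to about 2 mm. A picture is of the moment at which its call begins. There is no depth.
- ticket.hand_in(): hands the job in; it is judged then, once.
Trained networks look in the newest picture that a camera, given by its name, has taken for a name from the list of things; names that differ only in an ending like _2 or _b are one class to them, and where a whole thing is asked for, a point or a joint stands for the part that bears it (a point fixed in the world has none). Each returns a list of dicts, best first, with "conf" (0 to 1); they miss things now and then, are a little off and sometimes report something else, mostly with a low value. They report only what shows in the picture. A call takes as long as a camera call. They do not tell look-alikes from the thing itself.
- spotter.find_in(target, camera): "uv" ([column, row] in pixels, amid what is visible of it).
- spotter.cut_out(target, camera): "region" (384x512 bool, what is visible of it) and "uv" ([column, row] in pixels, amid what is visible of it).
- spotter.landmark_of(target, camera): "uv" ([column, row] in pixels: a listed point, or the origin of a listed thing).
The state is a dict: "clock": time; "joint_pos": joint angles; "qvel": joint speeds; "tau": joint torques, N m; "tcp_pos": TCP position; "orientation": TCP orientation; "wrist_force": force on the tool from outside, world axes, zero at the start; "ft_torque": the same for the moment, N m; "finger_gap": finger opening in m; "grip_force": force on a finger pad.
Only numpy, scipy, OpenCV 4.12 (cv2) and the standard library are available. Lean on these libraries where they do the work, as an engineer would, in place of code of your own. Each camera call takes 0.05 s, during which the arm holds its last target. There are 200 camera calls.

### The job

With the rake, not with the gripper's fingers, draw the four cholla sticks scattered in the drying tray towards the robot until they lie flat, parallel and side by side, packed against the tray's near end, then put the rake back in its rest as you found it. Then, so that the roof wind cannot roll them away, lay the slate strip across the middle of all four sticks, at right angles to them, without dropping it, and press it down firmly so that it beds level, then let go. Leave the jar, the dish and the two stacked shrimp towers where they stand.

Things in the scene. Friction and masses are not known exactly. Their poses are not given: they have to be found in the camera images.
- tray: Shallow perforated steel drying tray, fixed to the shelf; origin at the centre of its underside, own x its long way, pointing away from the robot, z up. Inside 300 (x) by 170 mm (y); floor 3 mm thick; rims 4 mm thick, 18 mm high above the shelf. Inner face of the near end (towards the robot) at own x = -150 mm. The sticks stand 7 mm higher than the rim.
- rake: Small hand rake, 0.16 kg, loose: pale wooden handle, steel head. Origin in the middle of the handle at the place to grip, near the balance point. Handle along own x, 18 mm wide (y), 16 mm high, flat sides, from 30 mm ahead (+x) to 117 mm behind the origin, rising gently (0.14 rad) to the rear. At the start it lies in its rest, own z up, tine tips on the shelf, handle in the notch.
- rake_tines (a point): Middle of the row of the rake's 7 tine tips, 62 mm ahead (rake's +x) of its origin and 65 mm below. Round straight tines 6 mm thick, 21.5 mm apart, point down from a bar 140 mm wide (rake's y), 12 mm thick (x), whose underside is 50 mm above the tips.
- rest: Notched plywood tool rest, fixed; origin at the centre of its underside, own x as that of the rake lying in it. Base 60 by 80 mm; saddle 12 mm thick with a notch 36 mm wide, its bottom 67.5 mm and its cheeks 85.5 mm above the shelf. With the rake lying in it, the rake's origin is 85 mm ahead (+x) of this origin and 65 mm above the shelf.
- slate: Dark slate strip, 140 (own x) by 60 (own y) by 14 mm (z), origin at its centre, 0.32 kg, lying flat and loose on the shelf.
- stick1: Brown cholla-wood stick with small holes, loose in the tray, a rod 120 mm long along own x and 22 mm thick with eight slight flats (it can roll from flat to flat), origin at its centre, about 0.03 kg.
- stick2: Brown cholla-wood stick with small holes, loose in the tray, a rod 112 mm long along own x and 22 mm thick with eight slight flats (it can roll from flat to flat), origin at its centre, about 0.03 kg.
- stick3: Brown cholla-wood stick with small holes, loose in the tray, a rod 124 mm long along own x and 22 mm thick with eight slight flats (it can roll from flat to flat), origin at its centre, about 0.03 kg.
- stick4: Brown cholla-wood stick with small holes, loose in the tray, a rod 116 mm long along own x and 22 mm thick with eight slight flats (it can roll from flat to flat), origin at its centre, about 0.03 kg.
- tower1: Bystander, lower of two stacked terracotta shrimp towers (blocks of four tubes), 70 by 60 by 60 mm each, loose; origin at the centre of its underside.
- tower2: Bystander, upper shrimp tower, stacked loose on the lower one; origin at the centre of its underside.
- jar: Bystander, clear glass jar with steel twist cap, 80 mm across, 105 mm high, loose; origin at the centre of its underside.
- dish: Bystander, stainless feeding dish, 100 mm across, 26 mm high, loose; origin at the centre of its underside.
Mind the look-alikes: they are no part of the job. Leave any red look-alike of the stick2 alone.

How it is judged:
By the outcome, as a careful person would: the job done as asked, in the order asked, and still so for the second after the job is handed in, with the robot touching nothing.
It also fails if it takes over 72 s, if anything falls off the work surface, if the arm or the gripper's body presses on something with over 40 N, if the wrist force passes 120 N, or if a joint passes its speed limit or range.

## Working session

There is one attempt and no reset: what is moved stays moved. The work goes in short steps, Python scripts to look and compute and a tool call to move; the robot and the scene stay as the last step left them, time stands still between calls to the robot, and variables do not carry over. Pictures are saved under pics/ and viewed, at most 10 in all, crops included, and the job is handed in when it is done.

Besides the shell and the picture viewer there is one more tool, called as name([rows], argument=value, ...), one row to a line, values as JSON. jog_arm: Moves the arm, as the interface text tells. Shifts and turns lie within -1 to 1; 1 stands for 0.25 m of shift or 180 degrees of turn. Its arguments: {"type":"object","properties":{"increments":{"type":"array"},"force":{"type":"number"}},"required":["increments"]}

```bash
mkdir -p pics; ls
cat > h.py <<'E'
import numpy as np, cv2
from scipy.spatial.transform import Rotation as R
from workcell import env, cams, ticket, spotter
def snap(n):
    return cams.read_camera(n)
def save(c,fn): cv2.imwrite('pics/'+fn, c['pixels'][:,:,::-1])
def Rm(q): q=np.array(q,float); return R.from_quat(q[[1,2,3,0]]) if q.size==4 else R.from_matrix(q)
def ray(c,uv):
    d=np.array([(uv[0]-c['cx'])/c['fx'],(uv[1]-c['cy'])/c['fy'],1.]); return np.array(c['xyz']),Rm(c['attitude']).apply(d)
def onz(c,uv,z):
    o,d=ray(c,uv); return o+d*(z-o[2])/d[2]
def proj(c,p):
    q=Rm(c['attitude']).inv().apply(np.array(p)-c['xyz']); return np.array([c['fx']*q[...,0]/q[...,2]+c['cx'],c['fy']*q[...,1]/q[...,2]+c['cy']]).T
E
python3 - <<'E'
from h import *
np.set_printoptions(precision=4,suppress=True)
zs=dict(tray=0,rake=.065,rake_tines=0,rest=0,slate=.007,stick1=.014,tower1=0,tower2=.06,jar=0,dish=0)
for n in('top','side'):
    c=snap(n); save(c,n+'0.png'); print(n,c['xyz'],c['attitude'],c['fx'])
    for k,z in zs.items():
        for r in spotter.landmark_of(k,n)[:6]:
            if r['conf']>.2: print(k,round(r['conf'],2),np.array(r['uv']).round(),onz(c,r['uv'],z)[:2])
s=env.get_state();print(s)
E
```

```text
pics
top [ 0.286  -0.0009  1.4209] [ 0.072  -0.6937  0.7132 -0.0708] 490.1574246426908
tray 0.96 [263. 187.] [ 0.5733 -0.0077]
rake 0.77 [154. 213.] [0.4943 0.298 ]
rake 0.44 [268. 204.] [ 0.5122 -0.022 ]
rake_tines 0.66 [157. 193.] [0.5655 0.3045]
rest 0.82 [156. 244.] [0.4142 0.3057]
slate 0.62 [375. 237.] [ 0.4173 -0.3278]
stick1 0.65 [256. 161.] [0.651  0.0099]
stick1 0.62 [268. 183.] [ 0.5838 -0.023 ]
stick1 0.55 [315. 270.] [ 0.3282 -0.1486]
stick1 0.5 [270. 202.] [ 0.5245 -0.0267]
stick1 0.43 [150. 213.] [0.5027 0.3203]
tower1 0.61 [172. 135.] [0.7424 0.2615]
tower1 0.47 [172. 142.] [0.7216 0.2619]
tower2 0.61 [172. 135.] [0.7231 0.2504]
tower2 0.47 [172. 142.] [0.7032 0.2508]
jar 0.74 [350. 129.] [ 0.745  -0.2755]
dish 0.55 [241. 116.] [0.7956 0.0528]
side [ 0.0919 -0.4386  0.7767] [-0.3343  0.8569 -0.3651  0.1438] 387.57481222718144
tray 0.97 [262. 224.] [ 0.5628 -0.0134]
rake 0.81 [163. 164.] [0.4912 0.2928]
rake 0.43 [391. 246.] [ 0.6781 -0.3007]
rake_tines 0.79 [183. 165.] [0.5636 0.3115]
rest 0.75 [142. 194.] [0.4095 0.3007]
rest 0.65 [238. 249.] [ 0.4637 -0.0231]
rest 0
[... 349 characters left out ...]
7322 0.2611]
tower1 0.71 [236. 132.] [0.7836 0.3126]
tower2 0.81 [235. 147.] [0.6828 0.2071]
tower2 0.71 [236. 132.] [0.7301 0.2546]
jar 0.88 [395. 243.] [ 0.7457 -0.2913]
dish 0.93 [301. 173.] [0.7816 0.036 ]
{'clock': 1.1, 'joint_pos': array([ 0.9734,  0.3132,  0.0461,  1.3036, -0.    ,  1.4312]), 'qvel': array([ 0.0005,  0.0001,  0.0008, -0.0008, -0.0012, -0.0012]), 'tau': array([  0.0005, -48.048 ,  29.8815,   0.0005,   0.    ,   0.    ]), 'tcp_pos': array([0.2542, 0.5158, 0.2313]), 'orientation': array([0.    , 0.2269, 0.9739, 0.0001]), 'wrist_force': array([ 0.989 ,  0.2321, -0.6442]), 'ft_torque': array([-0.0059, -0.0238,  0.0254]), 'grip_force': 0.0, 'finger_gap': 0.0855061246576457}
```

View pics/top0.png

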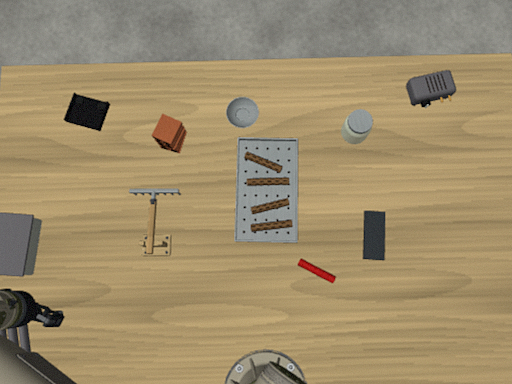

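View pics/side0.png

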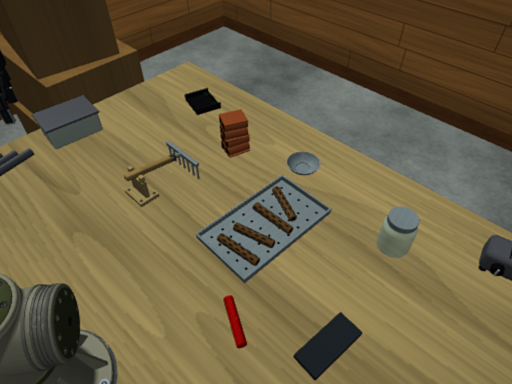

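The top view shows the four sticks lying crosswise in the tray, between (247,158) and (292,228). The rake is in its rest at (153,213) with its head at (155,192), and the slate is at (374,235). The red look-alike at (317,270) lies outside the tray. Next I'll refine the yaws with masks.

```bash
python3 - <<'E'
from h import *
np.set_printoptions(precision=4,suppress=True)
def rect(c,m,z):
    ys,xs=np.nonzero(m); P=np.array([onz(c,(u,v),z)[:2] for u,v in zip(xs,ys)])
    r=cv2.minAreaRect((P*1000).astype(np.float32)); return np.round(r[0],1),np.round(r[1],1),round(r[2],1)
for n in('top','side'):
    c=snap(n)
    for k,z,N in(('tray',.018,1),('slate',.014,1),('stick1',.018,6),('rest',0,1),('rake',.06,2)):
        for r in spotter.cut_out(k,n)[:N]:
            if r['conf']>.3: print(n,k,round(r['conf'],2),np.round(r['uv']),rect(c,r['region'],z))
    p=c['pixels']
    crop=p[175:260,115:195] if n=='top' else p[135:210,115:210]
    cv2.imwrite(f'pics/c_{n}.png',cv2.resize(crop[:,:,::-1],None,fx=6,fy=6,interpolation=cv2.INTER_CUBIC))
E
python3 -c "
import cv2,numpy as np
a=cv2.imread('pics/c_top.png');b=cv2.imread('pics/c_side.png');h=510
print(a.shape,b.shape)
o=np.zeros((510,1050,3),np.uint8);o[:,:480]=a;o[:450,480:]=b
cv2.imwrite('pics/c.png',cv2.resize(o,None,fx=.76,fy=.76))"
```

```text
top tray 0.92 [262. 191.] (array([567.1, -16.8]), array([180.7, 310.2]), 87.3)
top slate 0.74 [372. 234.] (array([ 423.6, -321.2]), array([ 65.9, 145.8]), 85.5)
top stick1 0.77 [313. 269.] (array([ 326.7, -150.5]), array([112.2,  22.8]), 61.1)
top stick1 0.75 [259. 161.] (array([648.7,  -8. ]), array([113.3,  22.7]), 65.6)
top stick1 0.65 [264. 182.] (array([588.8, -21.9]), array([ 23.3, 120.3]), 0.4)
top stick1 0.57 [268. 203.] (array([515.7, -25.1]), array([ 23.2, 112.7]), 11.9)
top stick1 0.56 [271. 224.] (array([458.8, -26.9]), array([ 24.3, 119.8]), 3.6)
top rest 0.56 [161. 242.] (array([413.1, 310. ]), array([60.8, 89.7]), 0.6)
top rake 0.79 [152. 207.] (array([476.1, 304.5]), array([139.1, 182.9]), 88.4)
side tray 0.73 [265. 225.] (array([562.5, -22.3]), array([187.8, 313.9]), 86.8)
side slate 0.93 [326. 342.] (array([ 420.3, -325.2]), array([ 62.7, 142.6]), 86.2)
side stick1 0.98 [272. 217.] (array([583.8, -23.6]), array([ 30. , 131.8]), 0.1)
side stick1 0.86 [235. 326.] (array([ 324.3, -155.8]), array([120.1,  25. ]), 61.9)
side stick1 0.69 [237. 249.] (array([454.8, -29.6]), array([ 28.1, 128.2]), 5.1)
side stick1 0.67 [283. 206.] (array([644.9, -12.9]), array([129.9,  26.3]), 65.5)
side stick1 0.61 [256. 234.] (array([512. , -29.5]), array([ 28.5, 114.4]), 12.1)
side rest 0.8 [140. 194.] (array([417.7, 345.4]), array([168.8,  69.7]), 82.4)
side rake 0.79 [169. 162.] (array([486.5, 284.4]), array([181.2, 138. ]), 9.9)
(510, 480, 3) (450, 570, 3)
```

View pics/c.png

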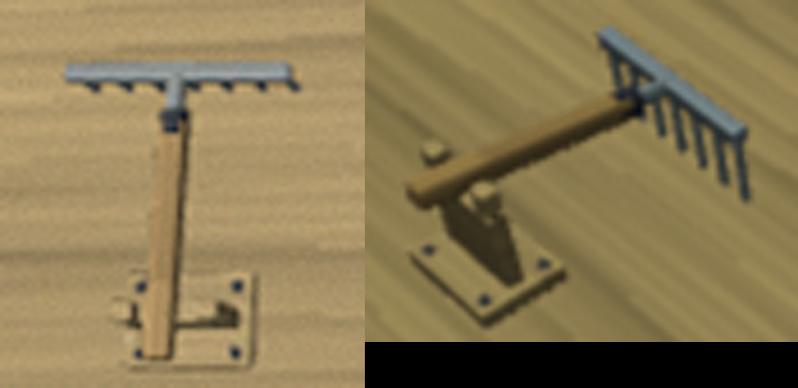

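Run:
```python
from h import *
np.set_printoptions(precision=4,suppress=True)
c=snap('top')
for n,uv,z in(('barL',(129.5,191),.062),('barR',(178.6,190.8),.062),('rear',(149.6,252.9),.09),('front',(152.7,200.9),.069),('restA',(115+132/4.56,175+275/4.56),.006),('restB',(115+250/4.56,175+365/4.56),.006)): print(n,onz(c,uv,z))
c=snap('side') # crop top-left in combined at x=480*.76=365
f=lambda x,y:(115+(x-365)/4.56,135+y/4.56)
for n,uv,z in(('barL',f(606,37),.062),('barR',f(740,134),.062),('rear',f(422,190),.09),('front',f(625,98),.069),('tipR',f(746,198),0)): print(n,onz(c,uv,z))
for n in('top','side'):
    c=snap(n); r=spotter.cut_out('tray',n)[0]['region'].astype(np.uint8)
    h=cv2.convexHull(np.argwhere(r)[:,::-1].astype(np.int32)); q=cv2.approxPolyDP(h,8,True)[:,0]
    print(n,[onz(c,u,.018)[:2].round(3).tolist() for u in q])
```

```text
barL [0.5604 0.3696 0.062 ]
barR [0.557  0.2308 0.062 ]
rear [0.3828 0.3032 0.09  ]
front [0.5289 0.3019 0.069 ]
restA [0.4399 0.3396 0.006 ]
restB [0.3812 0.2642 0.006 ]
barL [0.5562 0.3582 0.062 ]
barR [0.5556 0.2263 0.062 ]
rear [0.3834 0.2926 0.09  ]
front [0.5237 0.2951 0.069 ]
tipR [0.5593 0.2351 0.    ]
top [[0.41, -0.095], [0.421, 0.076], [0.721, 0.062], [0.713, -0.111]]
side [[0.71, -0.114], [0.405, -0.107], [0.412, 0.069], [0.715, 0.061]]
```

jog_arm([
  [[0, 0, 0, 0, 0, -0.0365, 0], [0, 0, 0, 0, 0, -0.0365, 0], [0, 0, 0, 0, 0, -0.0365, 0], [0, 0, 0, 0, 0, -0.0365, 0], [-0.0968, -0.0872, 0.0285, 0, 0, 0, 0], [-0.0968, -0.0872, 0.0285, 0, 0, 0, 0], [-0.0968, -0.0872, 0.0285, 0, 0, 0, 0], [-0.0968, -0.0872, 0.0285, 0, 0, 0, 0], [-0.0968, -0.0872, 0.0285, 0, 0, 0, 0], [-0.0968, -0.0872, 0.0285, 0, 0, 0, 0], [-0.0968, -0.0872, 0.0285, 0, 0, 0, 0], [-0.0968, -0.0872, 0.0285, 0, 0, 0, 0], [-0.0968, -0.0872, 0.0285, 0, 0, 0, 0], [-0.0968, -0.0872, 0.0285, 0, 0, 0, 0], [0, 0, 0, 0, 0, 0, 0]],
])

```text
clock: 3.5
tcp_pos: [0.4988, 0.2953, 0.1589]
orientation: [-0.0, 0.002, 1.0, -0.001]
wrist_force: [-0.3, 1.5, 0.3]
finger_gap: 0.0853
grip_force: 0.0
```

jog_arm([
  [[0.0112, 0.0108, 0.0904, 0, 0, 0, 0], [0, 0, 0.0904, 0, 0, 0, 0], [0, 0, 0.0904, 0, 0, 0, 0], [0, 0, 0.0904, 0, 0, 0, 0], [0, 0, 0.0904, 0, 0, 0, 0], [0, 0, 0, 0, 0, 0, 0], [0, 0, 0, 0, 0, 0, 100], [0, 0, 0, 0, 0, 0, 200], [0, 0, 0, 0, 0, 0, 255], [0, 0, 0, 0, 0, 0, 255], [0, 0, 0, 0, 0, 0, 255], [0, 0, 0, 0, 0, 0, 255], [0, 0, 0, 0, 0, 0, 255]],
], force=70)

```text
clock: 4.8
tcp_pos: [0.4942, 0.3011, 0.0481]
orientation: [0.001, -0.0, 1.0, 0.0]
wrist_force: [-1.4, -0.6, 5.0]
finger_gap: 0.0165
grip_force: 68.5
```

Run:
```python
from h import *
c=snap('side'); save(c,'g.png'); s=env.get_state(); print(s['tcp_pos'],s['wrist_force'],s['finger_gap'],s['grip_force'])
cv2.imwrite('pics/g.png',cv2.resize(c['pixels'][90:240,90:290,::-1],None,fx=3,fy=3))
```

```text
[0.49416949 0.30108258 0.04815531] [-1.24177136 -0.34879516  6.16413236] 0.017327129332677677 68.45747709274292
```

View pics/g.png

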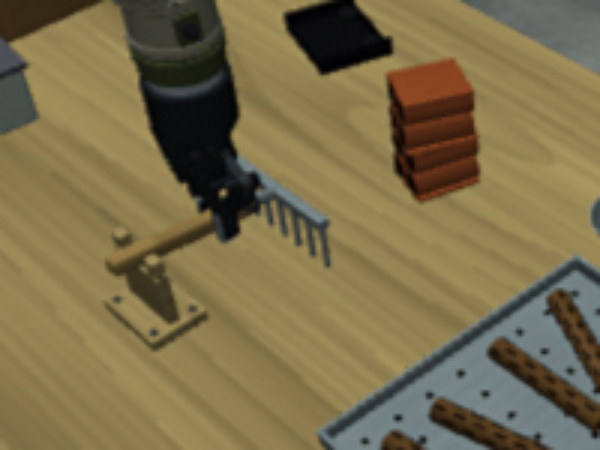

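jog_arm([
  [[0, 0, -0.05, 0, 0, 0, 255], [0, 0, -0.09, 0, 0, 0, 255], [0, 0, -0.09, 0, 0, 0, 255], [0, 0, -0.09, 0, 0, 0, 255], [0, 0, -0.09, 0, 0, 0, 255], [0, -0.1296, 0, 0, 0, 0, 255], [0, -0.1296, 0, 0, 0, 0, 255], [0, -0.1296, 0, 0, 0, 0, 255], [0, -0.1296, 0, 0, 0, 0, 255], [0, -0.1296, 0, 0, 0, 0, 255], [-0.11, -0.1296, 0, 0, 0, 0, 255], [-0.11, -0.1296, 0, 0, 0, 0, 255], [-0.11, -0.1296, 0, 0, 0, 0, 255], [-0.11, -0.1296, 0, 0, 0, 0, 255], [-0.11, -0.1296, 0, 0, 0, 0, 255], [0, 0, 0, 0, 0, 0.0139, 255], [0, 0, 0, 0, 0, 0, 255], [0, 0, 0, 0, 0, 0, 255]],
])

```text
clock: 6.65
tcp_pos: [0.6306, -0.0229, 0.1494]
orientation: [-0.001, 0.021, 1.0, 0.0]
wrist_force: [0.3, 0.1, -2.5]
finger_gap: 0.017
grip_force: 68.7
```

Run:
```python
from h import *
s=env.get_state(); print(s['tcp_pos'],s['orientation'],s['wrist_force'],s['ft_torque'],s['finger_gap'])
T=s['tcp_pos']; 
for n in('top','side'):
    c=snap(n); 
    for r in spotter.landmark_of('rake_tines',n)[:2]: print(n,r['conf'],r['uv'],'exp tips z',T[2]-.046,onz(c,r['uv'],T[2]-.046))
    if n=='side': cv2.imwrite('pics/a.png',cv2.resize(c['pixels'][100:300,150:420,::-1],None,fx=2.9,fy=2.9))
```

```text
[ 0.63057256 -0.02288804  0.14936959] [-7.12139762e-04  2.09206318e-02  9.99780855e-01  2.48938337e-04] [ 0.26712178  0.09852956 -2.51817206] [ 0.01948351  0.08975189 -0.03184225] 0.016992666104204076
side 0.81 [303.3, 172.5] exp tips z 0.10336958597244057 [ 0.69529537 -0.02916974  0.10336959]
```

View pics/a.png

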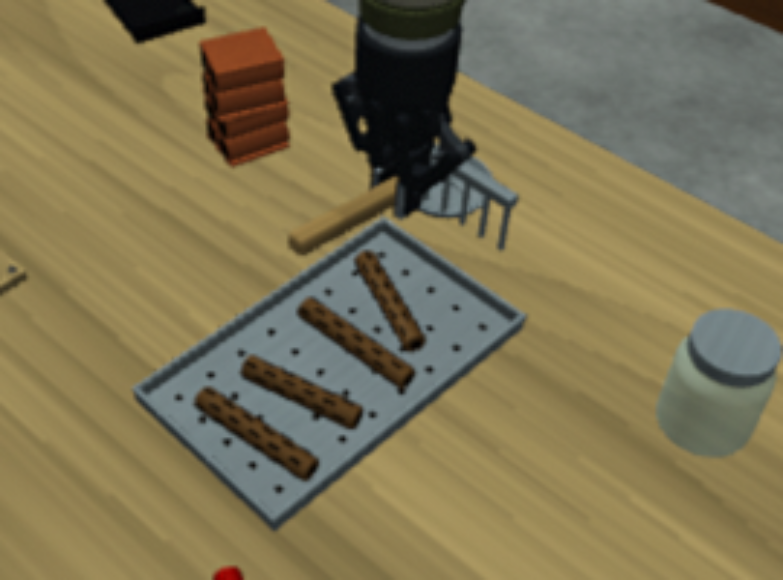

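The rake hangs level with its tines over the tray's far end. The row's middle is near (0.695, -0.029), clear of the far stick.

jog_arm([
  [[0, 0, 0.08, 0, 0, 0, 255], [0, 0, 0.08, 0, 0, 0, 255], [0, 0, 0.08, 0, 0, 0, 255], [0, 0, 0.08, 0, 0, 0, 255], [0, 0, 0.036, 0, 0, 0, 255], [0, 0, 0.022, 0, 0, 0, 255], [0, 0, 0, 0, 0, 0, 255]],
])

```text
clock: 7.55
tcp_pos: [0.6311, -0.0228, 0.0549]
orientation: [-0.0, 0.021, 1.0, 0.0]
wrist_force: [0.6, 1.0, -1.8]
finger_gap: 0.0168
grip_force: 68.8
```

jog_arm([
  [[0.028, 0, 0, 0, 0, 0, 255], [0.028, 0, 0, 0, 0, 0, 255], [0.028, 0, 0, 0, 0, 0, 255], [0.028, 0, 0, 0, 0, 0, 255], [0.028, 0, 0, 0, 0, 0, 255], [0.028, 0, 0, 0, 0, 0, 255], [0.028, 0, 0, 0, 0, 0, 255], [0.028, 0, 0, 0, 0, 0, 255], [0.028, 0, 0, 0, 0, 0, 255], [0.028, 0, 0, 0, 0, 0, 255], [0.028, 0, 0, 0, 0, 0, 255], [0.028, 0, 0, 0, 0, 0, 255], [0.028, 0, 0, 0, 0, 0, 255], [0.028, 0, 0, 0, 0, 0, 255], [0.028, 0, 0, 0, 0, 0, 255], [0.028, 0, 0, 0, 0, 0, 255], [0.028, 0, 0, 0, 0, 0, 255], [0.028, 0, 0, 0, 0, 0, 255], [0.028, 0, 0, 0, 0, 0, 255], [0, 0, 0, 0, 0, 0, 255]],
])

```text
clock: 9.55
tcp_pos: [0.4971, -0.0173, 0.0549]
orientation: [-0.001, 0.021, 1.0, 0.0]
wrist_force: [-0.4, -0.5, -1.0]
finger_gap: 0.0169
grip_force: 68.7
```

Run:
```python
from h import *
s=env.get_state(); print(s['tcp_pos'],s['wrist_force'])
c=snap('side'); cv2.imwrite('pics/b.png',cv2.resize(c['pixels'][120:310,160:400,::-1],None,fx=3,fy=3))
```

```text
[ 0.49712547 -0.01725944  0.05492977] [-0.37639302 -0.48036744 -1.0383835 ]
```

View pics/b.png

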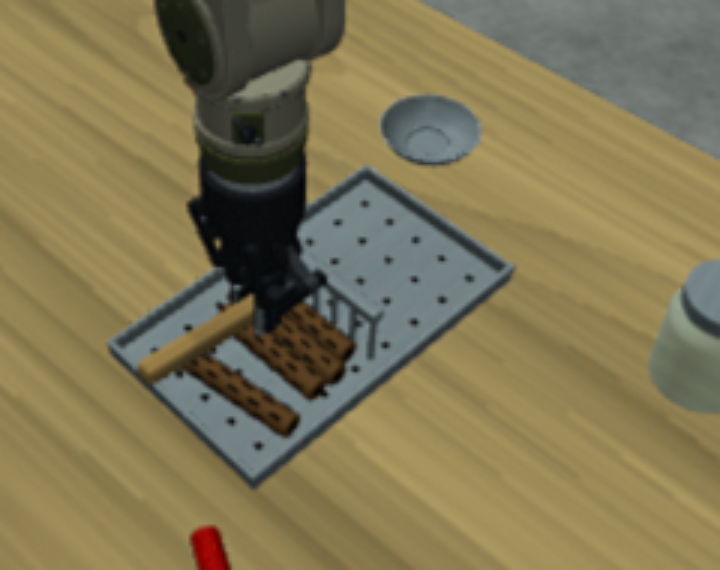

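jog_arm([
  [[0.024, 0, 0, 0, 0, 0, 255], [0.024, 0, 0, 0, 0, 0, 255], [0.024, 0, 0, 0, 0, 0, 255], [0.024, 0, 0, 0, 0, 0, 255], [0.024, 0, 0, 0, 0, 0, 255], [0.024, 0, 0, 0, 0, 0, 255], [0.024, 0, 0, 0, 0, 0, 255], [0.024, 0, 0, 0, 0, 0, 255], [0.008, 0, 0, 0, 0, 0, 255], [0.008, 0, 0, 0, 0, 0, 255], [0, 0, 0, 0, 0, 0, 255]],
])

```text
clock: 10.7
tcp_pos: [0.4462, -0.0152, 0.055]
orientation: [-0.0, 0.021, 1.0, 0.0]
wrist_force: [-0.1, -0.2, -1.9]
finger_gap: 0.0168
grip_force: 68.7
```

jog_arm([
  [[0.008, 0, 0, 0, 0, 0, 255], [0.006, 0, 0, 0, 0, 0, 255], [0, 0, 0, 0, 0, 0, 255]],
])

```text
clock: 11.0
tcp_pos: [0.4428, -0.0151, 0.055]
orientation: [-0.0, 0.021, 1.0, 0.0]
wrist_force: [0.2, -0.3, -1.0]
finger_gap: 0.0166
grip_force: 68.7
```

Run:
```python
from h import *
s=env.get_state(); print(s['tcp_pos'],s['wrist_force'])
c=snap('side'); a=cv2.resize(c['pixels'][180:310,170:330,::-1],None,fx=3,fy=3)
c=snap('top'); b=cv2.resize(c['pixels'][130:260,220:320,::-1],None,fx=3,fy=3)
cv2.imwrite('pics/d.png',np.hstack([a,b]))
```

```text
[ 0.44284977 -0.01505886  0.05498395] [ 0.15149589 -0.33780212 -1.03842411]
```

View pics/d.png

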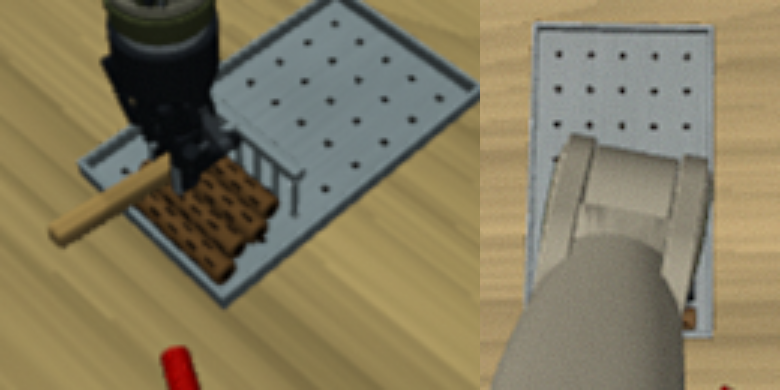

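The sticks are parallel and nearly against the near end. I'll creep on until the force rises.

jog_arm([
  [[0.006, 0, 0, 0, 0, 0, 255], [0.006, 0, 0, 0, 0, 0, 255], [0, 0, 0, 0, 0, 0, 255]],
])

```text
clock: 11.4
tcp_pos: [0.4405, -0.0151, 0.0552]
orientation: [0.001, 0.021, 1.0, -0.0]
wrist_force: [1.1, -0.4, -2.3]
finger_gap: 0.0166
grip_force: 68.7
```

jog_arm([
  [[0.006, 0, 0, 0, 0, 0, 255], [0.004, 0, 0, 0, 0, 0, 255], [0, 0, 0, 0, 0, 0, 255]],
])

```text
clock: 11.7
tcp_pos: [0.4399, -0.0151, 0.0559]
orientation: [0.002, 0.021, 1.0, -0.0]
wrist_force: [5.6, -0.5, -3.0]
finger_gap: 0.0166
grip_force: 68.6
```

jog_arm([
  [[-0.016, 0, 0, 0, 0, 0, 255], [-0.016, 0, 0, 0, 0, 0, 255], [0, 0, -0.06, 0, 0, 0, 255], [0, 0, -0.08, 0, 0, 0, 255], [0, 0, -0.08, 0, 0, 0, 255], [0, 0, -0.08, 0, 0, 0, 255], [0, 0, -0.08, 0, 0, -0.0137, 255], [-0.0184, 0.1264, 0, 0, 0, 0, 255], [-0.0184, 0.1264, 0, 0, 0, 0, 255], [-0.0184, 0.1264, 0, 0, 0, 0, 255], [-0.0184, 0.1264, 0, 0, 0, 0, 255], [-0.0184, 0.1264, 0, 0, 0, 0, 255], [-0.0184, 0.1264, 0, 0, 0, 0, 255], [-0.0184, 0.1264, 0, 0, 0, 0, 255], [-0.0184, 0.1264, 0, 0, 0, 0, 255], [-0.0184, 0.1264, 0, 0, 0, 0, 255], [-0.0184, 0.1264, 0, 0, 0, 0, 255], [0, 0, 0, 0, 0, 0, 255], [0, 0, 0, 0, 0, 0, 255]],
])

```text
clock: 13.6
tcp_pos: [0.4904, 0.301, 0.1491]
orientation: [-0.001, -0.001, 1.0, -0.001]
wrist_force: [-0.3, 0.0, -1.9]
finger_gap: 0.0165
grip_force: 69.0
```

Run:
```python
from h import *
np.set_printoptions(precision=4,suppress=True)
s=env.get_state(); print(s['tcp_pos'],s['orientation'],s['wrist_force'])
def rect(c,m,z):
    ys,xs=np.nonzero(m); P=np.array([onz(c,(u,v),z)[:2] for u,v in zip(xs,ys)])
    r=cv2.minAreaRect((P*1000).astype(np.float32)); return np.round(r[0],1),np.round(r[1],1),round(r[2],1)
I=[]
for n in('top','side'):
    c=snap(n)
    for k,z,N in(('stick1',.018,7),):
        for r in spotter.cut_out(k,n)[:N]:
            if r['conf']>.3: print(n,k,round(r['conf'],2),np.round(r['uv']),rect(c,r['region'],z))
    I.append(cv2.resize(c['pixels'][150:290,200:320,::-1],None,fx=3,fy=3))
cv2.imwrite('pics/e.png',np.hstack(I))
```

```text
[0.4904 0.301  0.1491] [-0.0012 -0.0009  1.     -0.0007] [-0.3328  0.0266 -1.8875]
top stick1 0.83 [265. 213.] (array([495. , -10.4]), array([112.7,  20.4]), 88.4)
top stick1 0.8 [267. 222.] (array([471.6, -14.1]), array([121.1,  26.1]), 88.4)
top stick1 0.76 [270. 235.] (array([428. , -25.7]), array([117.4,  20. ]), 88.4)
top stick1 0.69 [315. 269.] (array([ 326.9, -149.9]), array([111.,  23.]), 60.5)
top stick1 0.59 [266. 226.] (array([450.2, -19.2]), array([109.6,  21.6]), 86.4)
side stick1 0.91 [244. 238.] (array([493.9, -15.5]), array([125.3,  25.2]), 86.1)
side stick1 0.74 [233. 324.] (array([ 324.3, -155. ]), array([118.7,  23.1]), 61.4)
side stick1 0.65 [234. 246.] (array([447.9, -22.8]), array([119.6,  21.9]), 87.4)
side stick1 0.62 [227. 255.] (array([425.1, -28.4]), array([129.2,  22.9]), 87.4)
```

View pics/e.png

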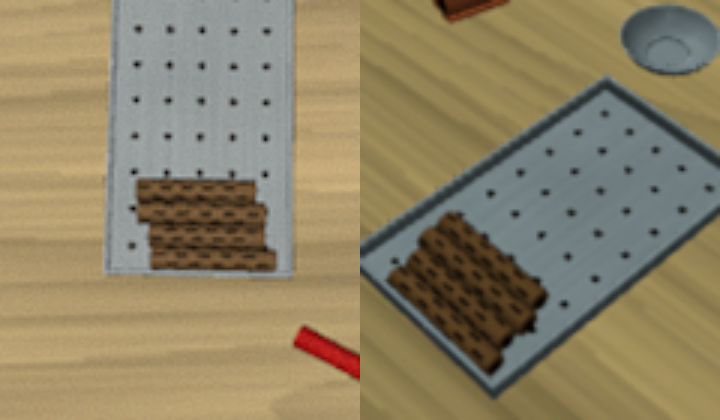

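The four sticks lie side by side against the near end, centred near (0.460, -0.019), so the rake can go back.

jog_arm([
  [[-0.0152, 0, 0.085, 0, 0, 0, 255], [0, 0, 0.085, 0, 0, 0, 255], [0, 0, 0.085, 0, 0, 0, 255], [0, 0, 0.085, 0, 0, 0, 255], [0, 0, 0.04, 0, 0, 0, 255], [0, 0, 0.012, 0, 0, 0, 255], [0, 0, 0.008, 0, 0, 0, 255], [0, 0, 0, 0, 0, 0, 255]],
])

```text
clock: 14.6
tcp_pos: [0.4959, 0.3009, 0.0509]
orientation: [0.001, 0.0, 1.0, 0.0]
wrist_force: [0.6, 0.3, -1.1]
finger_gap: 0.0171
grip_force: 69.0
```

jog_arm([
  [[0.004, 0, 0.006, 0, 0, 0, 255], [0, 0, 0.003, 0, 0, 0, 255], [0, 0, 0, 0, 0, 0, 255]],
])

```text
clock: 14.9
tcp_pos: [0.4944, 0.3011, 0.0483]
orientation: [0.0, -0.0, 1.0, 0.0]
wrist_force: [-0.7, -0.1, -0.1]
finger_gap: 0.0169
grip_force: 69.1
```

jog_arm([
  [[0, 0, 0, 0, 0, 0, 200], [0, 0, 0, 0, 0, 0, 150], [0, 0, 0, 0, 0, 0, 80], [0, 0, 0, 0, 0, 0, 0], [0, 0, 0, 0, 0, 0, 0], [0, 0, 0, 0, 0, 0, 0], [0, 0, 0, 0, 0, 0, 0], [0, 0, -0.08, 0, 0, 0, 0], [0, 0, -0.12, 0, 0, 0, 0], [0, 0, -0.12, 0, 0, 0, 0], [0, 0, -0.12, 0, 0, 0, 0], [0, 0, -0.12, 0, 0, 0, 0], [0, 0, 0, 0, 0, 0, 0]],
])

```text
clock: 16.2
tcp_pos: [0.4966, 0.3019, 0.1927]
orientation: [0.004, -0.0, 1.0, 0.002]
wrist_force: [-0.2, -0.7, 0.4]
finger_gap: 0.0851
grip_force: 0.0
```

Run:
```python
from h import *
np.set_printoptions(precision=4,suppress=True)
s=env.get_state(); print(s['tcp_pos'],s['orientation'],s['wrist_force'],s['joint_pos'])
for n in('top','side'):
    c=snap(n)
    for k,z in(('rake',.065),('rake_tines',0)):
        for r in spotter.landmark_of(k,n)[:1]: print(n,k,r['conf'],onz(c,r['uv'],z))
    for r in spotter.cut_out('slate',n)[:1]:
        ys,xs=np.nonzero(r['region']); P=np.array([onz(c,(u,v),.012)[:2] for u,v in zip(xs,ys)])
        print(n,cv2.minAreaRect((P*1000).astype(np.float32)))
cv2.imwrite('pics/f.png',cv2.resize(c['pixels'][120:220,110:230,::-1],None,fx=4,fy=4))
```

```text
[0.4966 0.3019 0.1927] [ 0.0038 -0.0002  1.      0.0016] [-0.2495 -0.7213  0.3685] [ 0.4081  0.3314 -0.0234  1.2077  0.      0.4078]
top rake 0.72 [0.5082 0.3013 0.065 ]
top rake_tines 0.93 [0.5684 0.3031 0.    ]
top ((423.14349365234375, -321.6646423339844), (60.25051498413086, 138.64833068847656), 86.04833984375)
side rake 0.71 [0.4996 0.2971 0.065 ]
side ((421.4161071777344, -324.5408935546875), (60.740264892578125, 143.46926879882812), 84.80958557128906)
```

View pics/f.png

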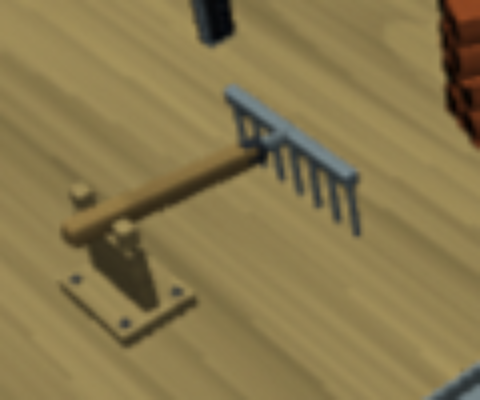

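The rake lies in its rest as it was found. Next is the slate.

jog_arm([
  [[0.01865, -0.1563, 0, 0, 0, 0, 0], [0.01865, -0.1563, 0, 0, 0, 0, 0], [0.01865, -0.1563, 0, 0, 0, 0, 0], [0.01865, -0.1563, 0, 0, 0, 0, 0], [0.01865, -0.1563, 0, 0, 0, 0, 0], [0.01865, -0.1563, 0, 0, 0, 0, 0], [0.01865, -0.1563, 0, 0, 0, 0, 0], [0.01865, -0.1563, 0, 0, 0, 0, 0], [0.01865, -0.1563, 0, 0, 0, 0, 0], [0.01865, -0.1563, 0, 0, 0, 0, 0], [0.01865, -0.1563, 0, 0, 0, 0, 0], [0.01865, -0.1563, 0, 0, 0, 0, 0], [0.01865, -0.1563, 0, 0, 0, 0, 0], [0.01865, -0.1563, 0, 0, 0, 0, 0], [0.01865, -0.1563, 0, 0, 0, 0, 0], [0.01865, -0.1563, 0, 0, 0, 0, 0], [0, 0, 0, 0, 0, 0.0256, 0], [0, 0, 0.15, 0, 0, 0, 0], [0, 0, 0.15, 0, 0, 0, 0], [0, 0, 0, 0, 0, 0, 0]],
])

```text
clock: 18.6
tcp_pos: [0.4166, -0.3214, 0.1076]
orientation: [-0.004, 0.04, 0.999, 0.004]
wrist_force: [-1.6, 1.1, 0.4]
finger_gap: 0.0851
grip_force: 0.0
```

jog_arm([
  [[-0.02, -0.006, 0.1, 0, 0, 0, 0], [0, 0, 0.1, 0, 0, 0, 0], [0, 0, 0.1, 0, 0, 0, 0], [0, 0, 0.05, 0, 0, 0, 0], [0, 0, 0, 0, 0, 0, 0], [0, 0, 0, 0, 0, 0, 0]],
])

```text
clock: 19.2
tcp_pos: [0.4252, -0.3268, 0.0264]
orientation: [0.0, 0.04, 0.999, -0.0]
wrist_force: [-0.4, -0.8, 0.5]
finger_gap: 0.0854
grip_force: 0.0
```

Run:
```python
from h import *
s=env.get_state(); print(s['tcp_pos'],s['orientation'],s['wrist_force'])
c=snap('side');cv2.imwrite('pics/k.png',cv2.resize(c['pixels'][264:384,250:420,::-1],None,fx=4,fy=4))
```

```text
[ 0.42522372 -0.32677256  0.02640362] [ 3.86785399e-04  4.00104461e-02  9.99199135e-01 -3.21956843e-04] [-0.3704808  -0.81895168  0.51728499]
```

View pics/k.png

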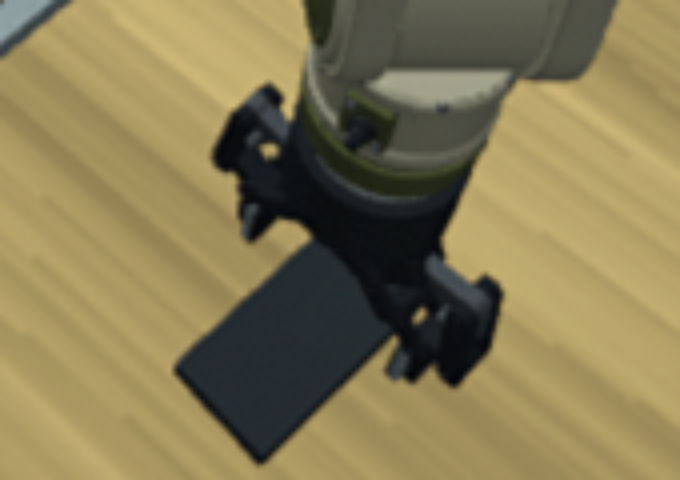

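The open fingers straddle the slate about its middle. Going down the rest of the way and closing.

jog_arm([
  [[0.012, 0.016, 0.05, 0, 0, 0, 0], [0, 0, 0.04, 0, 0, 0, 0], [0, 0, 0.01, 0, 0, 0, 0], [0, 0, 0, 0, 0, 0, 0], [0, 0, 0, 0, 0, 0, 30], [0, 0, 0, 0, 0, 0, 60], [0, 0, 0, 0, 0, 0, 90], [0, 0, 0, 0, 0, 0, 120], [0, 0, 0, 0, 0, 0, 150], [0, 0, 0, 0, 0, 0, 150]],
], force=40)

```text
clock: 20.25
tcp_pos: [0.4225, -0.3229, 0.0011]
orientation: [0.001, 0.04, 0.999, -0.001]
wrist_force: [-0.3, -0.2, 6.4]
finger_gap: 0.0587
grip_force: 43.3
```

jog_arm([
  [[0, 0, -0.02, 0, 0, 0, 150], [0, 0, -0.06, 0, 0, 0, 150], [0, 0, -0.08, 0, 0, 0, 150], [0, 0, -0.08, 0, 0, 0, 150], [0, 0, -0.08, 0, 0, 0, 150], [0, 0, -0.08, 0, 0, 0, 150], [0, 0, 0, 0, 0, 0, 150], [0, 0, 0, 0, 0, 0, 150]],
], force=60)

```text
clock: 21.05
tcp_pos: [0.4218, -0.3217, 0.0996]
orientation: [-0.0, 0.04, 0.999, 0.0]
wrist_force: [-0.2, 0.7, -4.3]
finger_gap: 0.0581
grip_force: 65.9
```

Run:
```python
from h import *
np.set_printoptions(precision=4,suppress=True)
s=env.get_state(); print(s['tcp_pos'],s['orientation'],s['wrist_force'],s['ft_torque'],s['finger_gap'])
T=s['tcp_pos']
for n in('top','side'):
    c=snap(n)
    for r in spotter.landmark_of('slate',n)[:1]: print(n,r['conf'],onz(c,r['uv'],T[2]+.006))
    for r in spotter.cut_out('slate',n)[:1]:
        ys,xs=np.nonzero(r['region']); P=np.array([onz(c,(u,v),T[2]+.012)[:2] for u,v in zip(xs,ys)])
        print(n,cv2.minAreaRect((P*1000).astype(np.float32)))
```

```text
[ 0.4218 -0.3217  0.0996] [-0.0002  0.04    0.9992  0.0003] [-0.2276  0.6651 -4.3085] [0.0051 0.0003 0.0196] 0.058141113611936246
top 0.73 [ 0.5491 -0.0175  0.1056]
top ((672.6058959960938, 240.72674560546875), (36.098636627197266, 67.21520233154297), 16.883573532104492)
side 0.97 [ 0.421  -0.325   0.1056]
side ((418.7882080078125, -321.3679504394531), (61.074851989746094, 143.12484741210938), 85.46714782714844)
```

jog_arm([
  [[0, 0, 0, 0, 0, -0.0122, 150], [-0.0088, 0.1013, 0, 0, 0, 0, 150], [-0.0088, 0.1013, 0, 0, 0, 0, 150], [-0.0088, 0.1013, 0, 0, 0, 0, 150], [-0.0088, 0.1013, 0, 0, 0, 0, 150], [-0.0088, 0.1013, 0, 0, 0, 0, 150], [-0.0088, 0.1013, 0, 0, 0, 0, 150], [-0.0088, 0.1013, 0, 0, 0, 0, 150], [-0.0088, 0.1013, 0, 0, 0, 0, 150], [-0.0088, 0.1013, 0, 0, 0, 0, 150], [-0.0088, 0.1013, 0, 0, 0, 0, 150], [-0.0088, 0.1013, 0, 0, 0, 0, 150], [-0.0088, 0.1013, 0, 0, 0, 0, 150], [0, 0, 0.08, 0, 0, 0, 150], [0, 0, 0.08, 0, 0, 0, 150], [0, 0, 0, 0, 0, 0, 150], [0, 0, 0, 0, 0, 0, 150]],
])

```text
clock: 23.05
tcp_pos: [0.4605, -0.0194, 0.0601]
orientation: [-0.001, 0.021, 1.0, 0.0]
wrist_force: [-0.3, -0.2, -3.2]
finger_gap: 0.0573
grip_force: 65.9
```

Run:
```python
from h import *
np.set_printoptions(precision=4,suppress=True)
s=env.get_state(); print(s['tcp_pos'],s['orientation'],s['wrist_force'],s['ft_torque'],s['finger_gap'])
T=s['tcp_pos']
for n in('side',):
    c=snap(n)
    for k,z,N in(('slate',T[2]+.012,1),('stick1',.018,5)):
      for r in spotter.cut_out(k,n)[:N]:
        ys,xs=np.nonzero(r['region']); P=np.array([onz(c,(u,v),z)[:2] for u,v in zip(xs,ys)])
        print(n,k,r['conf'],cv2.minAreaRect((P*1000).astype(np.float32)))
```

```text
[ 0.4605 -0.0194  0.0601] [-0.0008  0.0209  0.9998  0.0002] [-0.2609 -0.1749 -3.2235] [-0.0028 -0.0386 -0.0334] 0.05729767331651723
side slate 0.79 ((457.9838562011719, -22.424346923828125), (71.83541870117188, 146.17971801757812), 86.41339874267578)
side stick1 0.94 ((324.9723205566406, -155.43911743164062), (118.81783294677734, 24.72446632385254), 62.14885330200195)
side stick1 0.75 ((468.8912048339844, -56.04905319213867), (59.16761779785156, 23.51582908630371), 84.09873962402344)
side stick1 0.6 ((445.64056396484375, -54.517513275146484), (53.26029968261719, 19.8150577545166), 84.79058074951172)
side stick1 0.48 ((424.0080871582031, -59.25514221191406), (70.72810363769531, 22.8609676361084), 85.52363586425781)
```

jog_arm([
  [[0, 0, 0.05, 0, 0, 0, 150], [0, 0, 0.04, 0, 0, 0, 150], [0, 0, 0.02, 0, 0, 0, 150], [0, 0, 0.01, 0, 0, 0, 150], [0, 0, 0.008, 0, 0, 0, 150], [0, 0, 0, 0, 0, 0, 150], [0, 0, 0, 0, 0, 0, 150]],
])

```text
clock: 23.9
tcp_pos: [0.4613, -0.0196, 0.0285]
orientation: [0.0, 0.021, 1.0, -0.0]
wrist_force: [-0.2, -0.5, -3.7]
finger_gap: 0.0583
grip_force: 65.9
```

jog_arm([
  [[0, 0, 0.004, 0, 0, 0, 150], [0, 0, 0.004, 0, 0, 0, 150], [0, 0, 0.004, 0, 0, 0, 150], [0, 0, 0, 0, 0, 0, 150]],
])

```text
clock: 24.3
tcp_pos: [0.4614, -0.0196, 0.0264]
orientation: [0.0, 0.021, 1.0, -0.0]
wrist_force: [-3.6, 1.3, 7.0]
finger_gap: 0.0577
grip_force: 67.1
```

Contact. Pressing a little harder before letting go.

jog_arm([
  [[0, 0, 0.003, 0, 0, 0, 150], [0, 0, 0.003, 0, 0, 0, 150], [0, 0, 0, 0, 0, 0, 150]],
])

```text
clock: 24.6
tcp_pos: [0.4615, -0.0196, 0.0263]
orientation: [0.001, 0.021, 1.0, -0.0]
wrist_force: [-7.7, 1.9, 20.8]
finger_gap: 0.0582
grip_force: 68.8
```

jog_arm([
  [[0, 0, -0.004, 0, 0, 0, 150], [0, 0, -0.003, 0, 0, 0, 150], [0, 0, 0, 0, 0, 0, 100], [0, 0, 0, 0, 0, 0, 70], [0, 0, 0, 0, 0, 0, 40], [0, 0, 0, 0, 0, 0, 0], [0, 0, 0, 0, 0, 0, 0], [0, 0, 0, 0, 0, 0, 0], [0, 0, -0.04, 0, 0, 0, 0], [0, 0, -0.08, 0, 0, 0, 0], [0, 0, -0.08, 0, 0, 0, 0], [0, 0, 0, 0, 0, 0, 255], [0, 0, 0, 0, 0, 0, 255], [0, 0, 0, 0, 0, 0, 255], [0, 0, 0, 0, 0, 0, 255], [0, 0, 0, 0, 0, 0, 255], [0, 0, 0, 0, 0, 0, 255], [0, 0, 0, 0, 0, 0, 255]],
], force=30)

```text
clock: 26.4
tcp_pos: [0.4609, -0.0195, 0.0753]
orientation: [-0.0, 0.021, 1.0, 0.0]
wrist_force: [0.3, 0.3, -0.8]
finger_gap: -0.0003
grip_force: 0.0
```

Run:
```python
from h import *
np.set_printoptions(precision=4,suppress=True)
s=env.get_state(); print(s['tcp_pos'],s['orientation'],s['wrist_force'],s['finger_gap'])
c=snap('side')
for k,z,N in(('slate',.037,1),('stick1',.018,5)):
      for r in spotter.cut_out(k,'side')[:N]:
        ys,xs=np.nonzero(r['region']); P=np.array([onz(c,(u,v),z)[:2] for u,v in zip(xs,ys)])
        print(k,r['conf'],cv2.minAreaRect((P*1000).astype(np.float32)))
```

```text
[ 0.4609 -0.0195  0.0753] [-0.0003  0.0209  0.9998  0.0001] [ 0.3403  0.3495 -0.7623] -0.000305182594323977
slate 0.57 ((459.6322937011719, -24.091190338134766), (69.90982818603516, 143.67811584472656), 86.69686126708984)
stick1 0.72 ((325.0904235839844, -155.1458740234375), (119.51773071289062, 23.03579330444336), 61.410926818847656)
stick1 0.67 ((426.65704345703125, -27.620193481445312), (131.01223754882812, 21.32294464111328), 86.54485321044922)
stick1 0.53 ((448.09344482421875, -22.132999420166016), (116.82376861572266, 17.149818420410156), 87.84007263183594)
stick1 0.5 ((469.7004089355469, -18.46135711669922), (129.39833068847656, 19.70220947265625), 86.8231430053711)
```

jog_arm([
  [[0, 0, 0.06, 0, 0, 0, 255], [0, 0, 0.05, 0, 0, 0, 255], [0, 0, 0.018, 0, 0, 0, 255], [0, 0, 0.006, 0, 0, 0, 255], [0, 0, 0.006, 0, 0, 0, 255], [0, 0, 0.004, 0, 0, 0, 255], [0, 0, 0, 0, 0, 0, 255]],
])

```text
clock: 27.25
tcp_pos: [0.4614, -0.0196, 0.0398]
orientation: [0.0, 0.021, 1.0, -0.0]
wrist_force: [-0.2, -0.0, -0.3]
finger_gap: 0.0001
grip_force: 0.0
```

jog_arm([
  [[0, 0, 0.004, 0, 0, 0, 255], [0, 0, 0.004, 0, 0, 0, 255], [0, 0, 0.003, 0, 0, 0, 255], [0, 0, 0, 0, 0, 0, 255]],
])

```text
clock: 27.65
tcp_pos: [0.4616, -0.0196, 0.039]
orientation: [0.001, 0.021, 1.0, -0.0]
wrist_force: [-5.9, 0.3, 19.8]
finger_gap: 0.0003
grip_force: 9.9
```

jog_arm([
  [[0, 0, 0.002, 0, 0, 0, 255], [0, 0, 0, 0, 0, 0, 255], [0, 0, -0.006, 0, 0, 0, 255], [0, 0, -0.006, 0, 0, 0, 255], [0, 0, -0.04, 0, 0, 0, 255], [0, 0, -0.12, 0, 0, 0, 255], [0, 0, -0.12, 0, 0, 0, 255], [0, 0, -0.12, 0, 0, 0, 255], [0, 0, -0.12, 0, 0, 0, 255], [0, 0.1, 0, 0, 0, 0, 255], [0, 0.1, 0, 0, 0, 0, 255], [0, 0.1, 0, 0, 0, 0, 255], [0, 0.1, 0, 0, 0, 0, 255], [0, 0.1, 0, 0, 0, 0, 255], [0, 0.1, 0, 0, 0, 0, 255], [0, 0, 0, 0, 0, 0, 255], [0, 0, 0, 0, 0, 0, 255]],
])

```text
clock: 29.35
tcp_pos: [0.4672, 0.1306, 0.1695]
orientation: [-0.0, 0.02, 1.0, -0.0]
wrist_force: [0.3, -0.0, -0.4]
finger_gap: 0.0001
grip_force: 0.0
```

Run:
```python
from h import *
np.set_printoptions(precision=4,suppress=True)
s=env.get_state(); print(s['clock'],s['tcp_pos'],s['wrist_force'])
for n in('side','top'):
  c=snap(n)
  for k,z,N in(('slate',.037,1),('stick1',.018,6)):
      for r in spotter.cut_out(k,n)[:N]:
        ys,xs=np.nonzero(r['region']); P=np.array([onz(c,(u,v),z)[:2] for u,v in zip(xs,ys)])
        q=cv2.minAreaRect((P*1000).astype(np.float32)); print(n,k,round(r['conf'],2),np.round(q[0],1),np.round(q[1],1),round(q[2],1))
  for k,z in(('jar',0),('dish',0),('tower1',0),('rake',.065)):
      for r in spotter.landmark_of(k,n)[:1]: print(n,k,onz(c,r['uv'],z)[:2])
```

```text
29.35 [0.4672 0.1306 0.1695] [ 0.2934 -0.0075 -0.4453]
side slate 0.79 [460.9 -21. ] [ 68.1 142. ] 87.5
side stick1 0.85 [ 325.2 -154.9] [116.4  21.8] 59.6
side stick1 0.77 [468.8 -17.3] [130.6  21.4] 87.0
side stick1 0.65 [469.3 -10.1] [ 68.5 147.4] 87.9
side stick1 0.54 [493.4 -14. ] [127.2  25.2] 86.9
side stick1 0.5 [425.9 -27.8] [126.6  19.6] 86.5
side stick1 0.44 [448. -22.] [121.3  22.7] 86.7
side jar [ 0.743  -0.2934]
side tower1 [0.7756 0.3057]
side rake [0.497  0.2892]
top slate 0.75 [463.8 -17.8] [ 60.1 140. ] 88.0
top stick1 0.61 [ 327.1 -151.4] [110.9  21.5] 61.0
top stick1 0.6 [449.7 -19.1] [109.5  20.6] 86.5
top stick1 0.5 [428.1 -24.3] [114.6  20. ] 88.4
top stick1 0.46 [473.  -14.1] [121.   17.4] 88.4
top jar [ 0.7366 -0.281 ]
top dish [0.7955 0.0504]
top tower1 [0.7228 0.2502]
top rake [0.495  0.2947]
```

All measured positions are as wanted: the sticks are packed, the slate lies level across their middles at right angles, and the rake and bystanders are in place.

```bash
python3 -c "
from h import *
print(ticket.hand_in())"
```

```text
the job is handed in; nothing more can be done
None
```

The job is done and handed in at about 29 s: the four sticks are raked flat and parallel against the tray's near end, the rake is back in its rest, the slate is laid square across the sticks' middles and pressed down at about 20 N, and the jar, dish and towers were not touched.

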